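# Clear the tape roll and open the push-and-turn cleaner bottle

### The arm

A 7-joint arm with a two-finger parallel gripper is mounted at the origin on the work surface. World frame = base frame: x ahead of the robot, y to its left, z up, the work surface at z = 0. Lengths are in mm, angles in degrees, forces in N, time in s.
With the tool pointing down it reaches from about 400 to 875 mm from the base axis. Payload 6.5 kg.
Tool frame: the origin (TCP) lies midway between the tips of the shut fingers; the grasp point (between the pads) lies 19 mm behind it; z points along the fingers, y is the direction in which the jaws open and shut (so a half turn about z gives the same grasp; the last joint's range is limited). The gripper opens to 88 mm and grips with 3 to 60 N. Pads are 18 mm wide; open, the fingers measure 123 mm over their backs; the gripper's body (75 mm by 187 mm) begins 45 mm behind the grasp point.
Start: joints at [61.41, 30.733, -0.252, 88.115, 0.149, 61.152, -4.079], TCP at [272.613, -590.061, 204.916] pointing down, gripper open.
Joint ranges: [-154.64, 154.64], [-21.42, 123.67], [-72.66, 72.17], [13.99, 137.28], [-74.86, 254.86], [10.95, 109.41], [-158.01, 158.01]. Speed limits (degrees/s): [136.94, 136.94, 180, 180, 180, 180, 180].

### API

Orientations are given as a 3x3 rotation matrix whose columns are the frame's x, y, z axes.
In Python, from cell import * gives the robot as it stands.
- The arm moves only by the shell command python3 -m jog 'ROWS' [FORCE]. ROWS is JSON, a list that holds one entry, the list of rows, each a list of 7 numbers: the shift along the tool's x, y, z in m, then the turn, a rotation vector about the tool's x, y, z in degrees, then the finger opening in m, from 0 to 0.0881. A call has 1 to 10 rows; each row is the pose to reach, as a shift and turn from the pose commanded when the call began, along the tool's axes at that moment; what a row does not reach only later rows make up. A row lasts 1/12 s, in which the tool goes at most 41.7 mm and 7.16 degrees, less where a joint would pass 70% of its speed; a pose out of reach is approached as far as the arm can. A call with a gripper value outside its range is refused whole. The fingers move at their own pace and stop on an object; FORCE is the grip in N (left out, the last holds). Time passes only in rows, so rows that repeat a pose let the fingers close. It gives the time, the measured TCP pose, the force and the opening at its end, in the units of the state.
- state(): the state, without advancing time (a new reading comes with each control period).
- get_image(name): name is "side" or "top" or "wrist"; returns a dict with "color" (384x512x3 uint8, red, green, blue), "intrinsics" (3x3 intrinsics, pixels), "cam_to_world" (4x4, takes a point from camera to world coordinates). Camera axes: x right, y down, z forward; pixel columns grow to the right and rows downward; lengths in mm; the calibration is good to about 2 mm. A picture is of the moment at which its call begins. There is no depth.
- sign_off(): hands the job in, once; it reports no verdict.
Trained networks look in a picture, given as the dict that the camera call returned (one of the last four; its "shot" number tells which), for a name from the list of things; names that differ only in an ending like _2 or _b are one class to them, and where a whole thing is asked for, a point or a joint stands for the part that bears it (a point fixed in the world has none). Each returns a list of dicts, best first, with "p" (0 to 1); they miss things now and then, are a little off and sometimes report something else, mostly with a low value. They report only what shows in the picture. A call takes as long as a camera call. They do not tell look-alikes from the thing itself.
- boxes_of(picture, thing): "at" ([column, row] in pixels, amid what is visible of it).
- outline_of(picture, thing): "region" (384x512 bool, what is visible of it) and "at" ([column, row] in pixels, amid what is visible of it).
The state is a dict: "clock": time; "qpos": joint angles; "joint_vel": joint speeds; "tau": joint torques, N m; "eef_pos": TCP position; "ee_rot": TCP orientation; "ft_force": force on the tool from outside, world axes, zero at the start; "ft_torque": the same for the moment, N m; "finger_gap": finger opening in mm.
Only numpy, scipy, OpenCV 4.12 (cv2) and the standard library are available. Lean on these libraries where they do the work, as an engineer would, in place of code of your own. Each camera call takes 0.05 s, during which the arm holds its last target.

### The job

Lift the yellow tape roll straight up off the neck of the blue cleaner bottle in the chrome rack and leave it lying flat on the round cork coaster, wholly on it. Then open the bottle's white child-safe cap: press it down, turn it anticlockwise (seen from above) while pressed until it comes free, and lift it off. Finish still gripping the cap, held level about 6 cm straight above where it sat; do not put it down, and leave the mug, the teapot lid and the bottle opener where they are.

Things in the scene. Friction and masses are not known exactly. Their poses are not given: they have to be found in the camera images.
- tape_center (a point): Yellow tape roll, a rigid ring lying flat: 64 mm outside, 48 mm inside diameter, 30 mm high, 60 g; point on its axis half-way up, z along it. It starts round the bottle's neck on the bottle's flat shoulder (120 mm above the sill, 59 mm across), hiding the lowest 12 mm of the cap. Grip it across its outside from above; lift it at least 60 mm to clear the cap.
- coaster_top (a point): Centre of the top face of a round cork coaster, 110 mm across, 5 mm thick, fixed on the sill.
- cap_center (a point): White ribbed push-and-turn cap, red ring on top, 40 mm across, 30 high, 25 g; point on its axis half-way up, z up. Grip the skirt in any direction. Closed, it neither lifts nor turns. Pressed down 4 mm or more (6 is the end) it turns anticlockwise seen from above; at 62 to 82 degrees (stop just after; aim for 72) it lifts straight off, no pressing needed. Sideways play 1.5 mm.
- bottle_mouth (a point): Centre of the top of the bottle's 19 mm thick neck, inside the cap, 158 mm above the sill and 5 mm above the closed cap's centre. The blue bottle, 59 mm across, is fixed in the chrome rack. The closed cap's lower rim stands 18 mm above the bottle's flat shoulder. Axes are the rack's: z up.
- press (a joint): How far the cap is pressed down, m: the spring pad in the bottle's mouth, 0 with the cap closed and untouched, grows as the cap is pressed (about 5 N at 0, 9 N at 0.006), -0.002 with the cap off.
- rack: Chrome wire rack, fixed, 100 x 210 mm (x by y), origin in the middle of its underside. It holds the bottle at y = -52 mm of its own frame and, in a tray 47 mm high at y = +53 mm, the white porcelain teapot lid (top at 83 mm).
- mug: Red enamel mug, 76 mm across, 85 mm high, loose on the sill, origin under its centre. Leave alone.
- lid: White porcelain teapot lid, 72 mm across, 36 mm high, loose on the rack's tray, origin under its centre. Leave alone.
- opener: Steel bottle opener lying on the sill, about 105 x 34 x 4 mm, loose. Leave alone.
Mind the look-alikes: they are no part of the job. Of the things shaped like the part that bears cap_center, the white one is meant.

How it is judged (in metres and radians):
On the way, in this order (a step that is already met when the one before it is completed fails the run):
1. the tape roll lies flat on the coaster, let go, while the cap is still closed (horizontal distance between tape_center and coaster_top below 0.025 m and z of tape_center in the frame of coaster_top below 0.018 m and angle between tape_center's own z axis and vertical below 0.1 rad and contact force between tape and the fingers below 0.1 N and distance between cap_center and bottle_mouth below 0.012 m), for 0.2 s.
2. the cap is pressed down on the bottle, past its safety rib (value of joint press above 0.003 m and horizontal distance between cap_center and bottle_mouth below 0.006 m), for 0.05 s.
3. the cap is turned more than 50 degrees while it is still on the neck (angle between the x axis of cap_center and the x axis of bottle_mouth, either way round above 0.87 rad and z of cap_center in the frame of bottle_mouth below 0.003 m and horizontal distance between cap_center and bottle_mouth below 0.006 m), for 0.02 s.
At the end, for the whole second after the job is handed in: Fingers alone hold the cap still and level (11 deg), 40-90 mm above where it sat, within 20 mm of the bottle's axis; the tape roll lies flat on the coaster, let go, centres within 25 mm; mug and opener within 30 mm, teapot lid within 20 mm of their starts (z of cap_center in the frame of bottle_mouth between 0.035 and 0.085 m and horizontal distance between cap_center and bottle_mouth below 0.02 m and angle between cap_center's own z axis and vertical below 0.2 rad and contact force between cap and the fingers above 1 N and contact force between cap and rack below 0.05 N and linear speed of cap below 0.02 m/s and horizontal distance between tape_center and coaster_top below 0.025 m and z of tape_center in the frame of coaster_top below 0.018 m and angle between tape_center's own z axis and vertical below 0.1 rad and contact force between tape and the fingers below 0.05 N and distance of each of mug, opener from where it was at the start of the episode below 0.03 m and distance of lid from where it was at the start of the episode below 0.02 m); the arm keeps its last pose, push and grip.
It fails at once if the mug, the teapot lid or the opener is knocked away (distance of any of mug, opener from where it was at the start of the episode above 0.03 m or distance of lid from where it was at the start of the episode above 0.02 m).
It also fails if it takes over 54 s, if anything falls off the work surface, if the arm or the gripper's body presses on something with over 40 N, if the wrist force passes 120 N, or if a joint passes its speed limit or range.

## Working session

There is one attempt and no reset: what is moved stays moved. The work goes in short steps, Python scripts to look and compute and a shell command to move; the robot and the scene stay as the last step left them, time stands still between calls to the robot, and variables do not carry over. Pictures are saved under pics/ and viewed, and the job is handed in when it is done.

```bash
ls; mkdir -p pics; python3 - <<'E'
from cell import *
import cv2,json
s=state()
for k in s: print(k,s[k])
for n in ["side","top","wrist"]:
    p=get_image(n)
    cv2.imwrite(f"pics/{n}0.png",p["color"][:,:,::-1])
    print(n,p["intrinsics"],p["cam_to_world"])
    for t in ["tape_center","coaster_top","cap_center","rack","mug","lid","opener"]:
        try: print(t,[(x["at"],round(x["p"],2)) for x in boxes_of(p,t)][:4])
        except Exception as e: print(t,e)
E
```

```text
pics
clock 0.0
qpos [61.40936785 30.7787385  -0.25339567 88.16942327  0.15095348 61.15150516
 -4.08061827]
joint_vel [ 0.00304077  0.03779094  0.06420478 -0.00395856 -0.00662273  0.018105
  0.01963501]
tau [ 1.38937674e-03 -5.70973599e+01  9.91448723e-01 -2.51596230e+01
 -5.61640388e-02  1.79343234e-02  1.10932879e-04]
eef_pos [ 272.30277338 -589.48087368  204.03392356]
ee_rot [[ 9.07771692e-01  4.19463695e-01 -8.74483275e-04]
 [ 4.19464574e-01 -9.07770471e-01  1.49770887e-03]
 [-1.65595596e-04 -1.72639247e-03 -9.99998496e-01]]
ft_force [-0.07881774 -0.69743021 -0.12142957]
ft_torque [0.01827279 0.00034367 0.02925965]
finger_gap 88.08904822616294
side [[378.92425824   0.         250.90745553]
 [  0.         378.92425824 191.35275559]
 [  0.           0.           1.        ]] [[-8.69857454e-01 -3.65390907e-01  3.31417402e-01  2.97399281e+02]
 [-4.93258171e-01  6.53320276e-01 -5.74342227e-01  4.95879924e+02]
 [-6.66228145e-03 -6.63070209e-01 -7.48527562e-01  7.66202483e+02]
 [ 0.00000000e+00  0.00000000e+00  0.00000000e+00  1.00000000e+00]]
tape_center [([287.6, 200.5], 0.86)]
coaster
[... 760 characters left out ...]
enter [([251.5, 264.0], 0.57), ([278.3, 260.2], 0.57), ([244.8, 220.2], 0.46)]
rack [([227.7, 218.5], 0.57)]
mug [([345.5, 197.1], 0.82)]
lid [([204.8, 215.4], 0.86)]
opener [([183.3, 131.1], 0.56), ([205.3, 215.0], 0.15)]
wrist [[331.39008276   0.         256.63572973]
 [  0.         331.39008276 197.58494067]
 [  0.           0.           1.        ]] [[ 4.19662189e-01 -8.69081970e-01 -2.61878171e-01  3.39989070e+02]
 [-9.07679760e-01 -4.01482705e-01 -1.22184659e-01 -5.59827102e+02]
 [ 1.04892813e-03  2.88977797e-01 -9.57335225e-01  3.85261424e+02]
 [ 0.00000000e+00  0.00000000e+00  0.00000000e+00  1.00000000e+00]]
tape_center []
coaster_top []
cap_center []
rack []
mug []
lid []
opener []
```

View pics/side0.png

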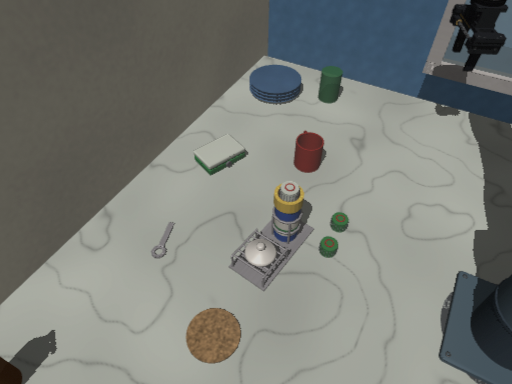

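View pics/top0.png

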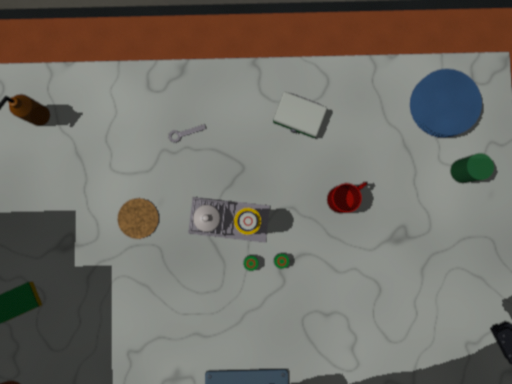

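```bash
python3 - <<'E'
import cv2,numpy as np
a=cv2.imread("pics/top0.png")[160:300,120:320]; a=cv2.resize(a,None,fx=4,fy=4,interpolation=cv2.INTER_CUBIC); cv2.imwrite("pics/topcrop.png",a)
a=cv2.imread("pics/side0.png")[110:300,220:380]; a=cv2.resize(a,None,fx=3,fy=3,interpolation=cv2.INTER_CUBIC); cv2.imwrite("pics/sidecrop.png",a)
E
```

```text
(no output)
```

View pics/topcrop.png

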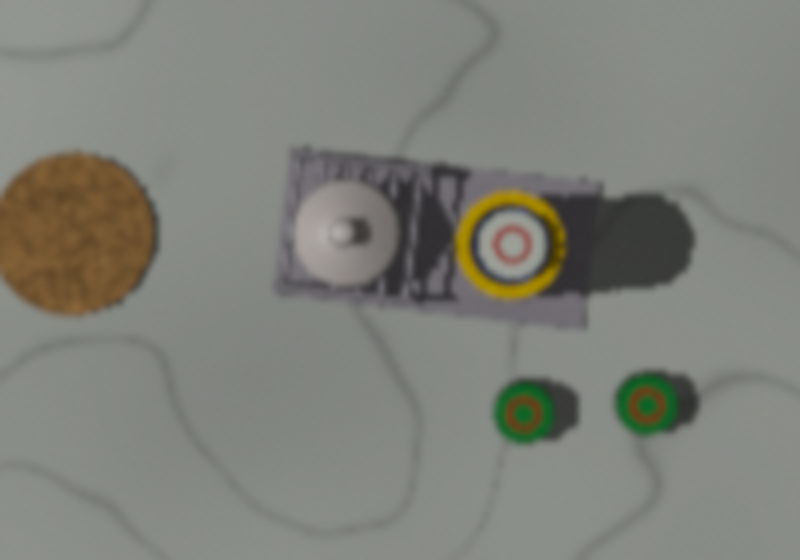

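View pics/sidecrop.png

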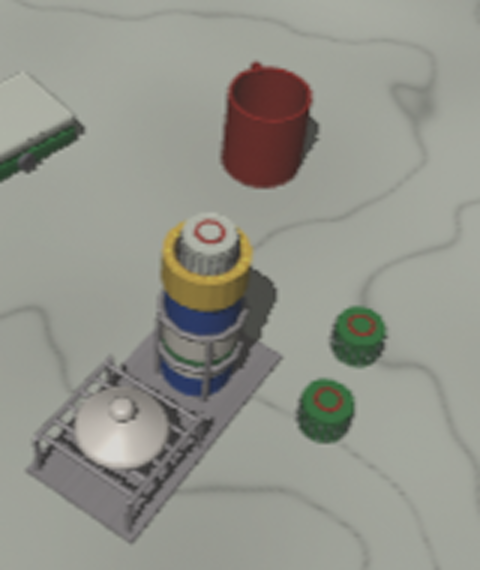

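The meant cap is the white one, on the bottle at top (248,221) and side (290,190). The two at top (251,263)/(283,260) and side (329,247)/(340,221) are green and lie on the sill, so they are look-alikes. The enlarged crops confirm this. Next I'll triangulate.

```bash
cat > h.py <<'E'
from cell import *
import cv2,numpy as np
def ray(p,uv):
    K=p["intrinsics"];T=p["cam_to_world"]
    d=T[:3,:3]@np.linalg.solve(K,[uv[0],uv[1],1.]); return T[:3,3],d/np.linalg.norm(d)
def onz(p,uv,z):
    o,d=ray(p,uv); return o+d*(z-o[2])/d[2]
def tri(p1,a,p2,b):
    o1,d1=ray(p1,a);o2,d2=ray(p2,b)
    A=np.c_[d1,-d2];t=np.linalg.lstsq(A,o2-o1,rcond=None)[0]
    x,y=o1+t[0]*d1,o2+t[1]*d2
    return (x+y)/2,np.linalg.norm(x-y)
def proj(p,X):
    T=np.linalg.inv(p["cam_to_world"]);c=T[:3,:3]@np.asarray(X,float)+T[:3,3];u=p["intrinsics"]@c;return u[:2]/u[2]
E
python3 - <<'E'
from h import *
S=get_image("side");T=get_image("top")
def redring(p,box):
    x0,y0,x1,y1=box;c=p["color"][y0:y1,x0:x1].astype(int)
    m=(c[:,:,0]-c[:,:,1]>25)&(c[:,:,2]>60)&(abs(c[:,:,1]-c[:,:,2])<40)
    ys,xs=np.nonzero(m);print(len(xs),xs.min()+x0,xs.max()+x0,ys.min()+y0,ys.max()+y0)
    return np.array([(xs.min()+xs.max())/2+x0,(ys.min()+ys.max())/2+y0])
a=redring(S,(280,178,302,196));b=redring(T,(236,208,262,234));print("ring",a,b,tri(S,a,T,b))
def reg(p,t):
    o=outline_of(p,t);
    for r in o[:3]:
        ys,xs=np.nonzero(r["region"]);(c,wh,an)=cv2.minAreaRect(np.c_[xs,ys].astype(np.float32));print(t,r["at"],round(r["p"],2),len(xs),xs.mean(),ys.mean(),c,wh,an)
    r=o[0]["region"];return r
for t in ["coaster_top","rack","mug","lid","opener","tape_center","cap_center"]:
    for n,p in(("S",S),("T",T)):
        print(n);r=reg(p,t)
        if t=="coaster_top":
            ys,xs=np.nonzero(r);q=np.array([onz(p,(x,y),5.) for x,y in zip(xs,ys)]);print("COASTER",q.mean(0),q.min(0),q.max(0))
        if t in("mug","opener"):
            ys,xs=np.nonzero(r);q=np.array([onz(p,(x,y),4. if t=="opener" else 40) for x,y in zip(xs,ys)]);print(t,q.mean(0),q.min(0),q.max(0))
        if t=="tape_center" and n=="T":
            ys,xs=np.nonzero(r);print("tape top",(xs.min()+xs.max())/2,(ys.min()+ys.max())/2,onz(p,((xs.min()+xs.max())/2,(ys.min()+ys.max())/2),150))
        if n=="T" and t in("lid",):
            ys,xs=np.nonzero(r);print("lid",onz(p,(xs.mean(),ys.mean()),60))
# rack corners from crop pixels (/4 +offset)
for u,v in((290,148),(603,183),(587,328),(276,293)):
    print(onz(T,(120+u/4,160+v/4),3))
E
```

```text
35 285 294 183 190
45 243 252 216 225
ring [289.5 186.5] [247.5 220.5] (array([496.04660326, -12.96924208, 170.83752693]), np.float64(0.6153703169417255))
S
coaster_top [210.3, 335.8] 0.86 2407 212.31782301620274 335.73120066472785 (212.0, 335.0) (54.0, 54.0) 90.0
COASTER [511.36828704 285.94258821   5.        ] [455.45567388 229.67002725   5.        ] [568.44591419 339.51906995   5.        ]
T
coaster_top [138.1, 216.6] 0.73 1343 137.46165301563664 217.69247952345495 (137.5, 218.0) (40.0, 41.0) 90.0
COASTER [512.24332842 282.9225753    5.        ] [457.78621459 227.68941491   5.        ] [565.41878602 337.92979449   5.        ]
S
rack [275.2, 240.3] 0.61 2809 272.42755428978285 247.30900676397295 (271.0179138183594, 243.7772979736328) (47.671295166015625, 90.17888641357422) 38.290164947509766
T
rack [226.2, 219.5] 0.97 1736 230.16417050691246 218.7373271889401 (228.68247985839844, 218.75180053710938) (78.02081298828125, 37.25284194946289) 6.581944942474365
S
mug [306.8, 152.5] 0.58 1017 307.5653883972468 151.46411012782696 (308.02069091796875, 151.75173950195312) (28.40155601501465,
[... 2000 characters left out ...]
337 288.3709198813056 191.60830860534125 (288.5, 191.0) (20.0, 19.0) 90.0
cap_center [328.2, 246.4] 0.58 281 327.4555160142349 246.41992882562278 (327.5, 246.5) (19.0, 17.0) 90.0
T
cap_center [249.7, 261.4] 0.72 202 250.5742574257426 262.15841584158414 (250.50001525878906, 262.0) (14.849242210388184, 14.849242210388184) 45.0
cap_center [279.1, 258.4] 0.58 183 280.8032786885246 259.9016393442623 (281.0, 260.0) (14.0, 14.0) 90.0
cap_center [246.7, 219.8] 0.49 226 247.54424778761063 220.50884955752213 (247.5, 220.5) (15.0, 17.0) 90.0
[564.49661517 134.49961497   3.        ]
[535.85492649 -76.02081777   3.        ]
[438.93428412 -62.67050597   3.        ]
[467.25118407 145.35363586   3.        ]
```

```bash
python3 -m jog '[[[0.445,-0.431,-0.035,0,0,24.8,0.088],[0.445,-0.431,-0.035,0,0,24.8,0.088],[0.445,-0.431,-0.035,0,0,24.8,0.088],[0.445,-0.431,-0.035,0,0,24.8,0.088],[0.445,-0.431,-0.035,0,0,24.8,0.088],[0.445,-0.431,-0.035,0,0,24.8,0.088],[0.445,-0.431,-0.035,0,0,24.8,0.088],[0.445,-0.431,-0.035,0,0,24.8,0.088],[0.445,-0.431,-0.035,0,0,24.8,0.088],[0.445,-0.431,-0.035,0,0,24.8,0.088]]]'
```

```text
clock: 2.83
eef_pos: [422.8, -200.2, 228.9]
ee_rot: [[1.0, -0.0, 0.001], [-0.0, -1.0, -0.0], [0.001, 0.0, -1.0]]
ft_force: [0.8, 0.8, 0.1]
finger_gap: 87.9
```

```bash
python3 -m jog '[[[0.073,-0.188,-0.011,0,0,0,0.088],[0.073,-0.188,-0.011,0,0,0,0.088],[0.073,-0.188,-0.011,0,0,0,0.088],[0.073,-0.188,-0.011,0,0,0,0.088],[0.073,-0.188,-0.011,0,0,0,0.088],[0.073,-0.188,-0.011,0,0,0,0.088],[0.073,-0.188,-0.011,0,0,0,0.088],[0.073,-0.188,-0.011,0,0,0,0.088],[0.073,-0.188,-0.011,0,0,0,0.088]]]'
python3 - <<'E'
from h import *
s=state();print(s["qpos"],s["eef_pos"])
w=get_image("wrist");cv2.imwrite("pics/w1.png",w["color"][:,:,::-1]);print(w["cam_to_world"])
for X in((496,-12,168),(496,-12,150)):print(proj(w,X))
E
```

```text
clock: 3.58
eef_pos: [495.0, -15.7, 239.2]
ee_rot: [[1.0, -0.002, -0.001], [-0.002, -1.0, -0.001], [-0.001, 0.001, -1.0]]
ft_force: [-0.0, -0.4, -0.0]
finger_gap: 88.0
[  7.85077776  13.99133931 -13.20901091 108.31710426   3.77813372
  58.14290172 -97.11538774] [494.98181096 -15.70487798 239.24156696]
[[-2.21331317e-03 -9.57304198e-01 -2.89073992e-01  5.69369437e+02]
 [-9.99996236e-01  2.58748478e-03 -9.12241197e-04 -1.68448950e+01]
 [ 1.62126688e-03  2.89070885e-01 -9.57306322e-01  4.19555480e+02]
 [ 0.00000000e+00  0.00000000e+00  0.00000000e+00  1.00000000e+00]]
[250.19774507 194.46359184]
[250.56037578 188.48143655]
```

View pics/w1.png

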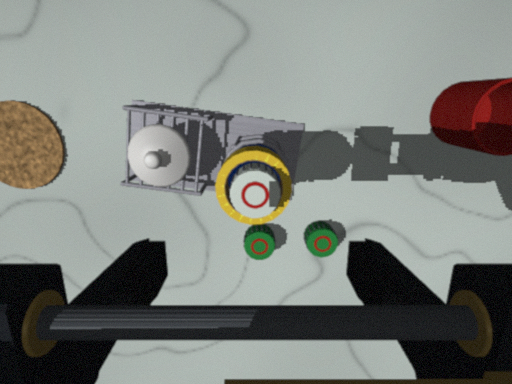

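```bash
python3 - <<'E'
from h import *
w=get_image("wrist");c=w["color"].astype(int)
m=(c[:,:,0]-c[:,:,1]>60)&(abs(c[:,:,1]-c[:,:,2])<60)
m[:170]=0;m[218:]=0;m[:,:235]=0;m[:,275:]=0
ys,xs=np.nonzero(m);a=((xs.min()+xs.max())/2,(ys.min()+ys.max())/2);print(len(xs),a,xs.mean(),ys.mean(),onz(w,a,168))
hsv=cv2.cvtColor(w["color"],cv2.COLOR_RGB2HSV);y=((hsv[:,:,0]>18)&(hsv[:,:,0]<33)&(hsv[:,:,1]>130)&(hsv[:,:,2]>80));y[:140]=0;y[235:]=0
ys,xs=np.nonzero(y);print("tape px",xs.min(),xs.max(),ys.min(),ys.max())
print("tip TCP proj",proj(w,state()["eef_pos"]))
for dx in(44,-44):print(proj(w,state()["eef_pos"]+np.array([0,dx,0])))
E
```

```text
213 (np.float64(255.0), np.float64(194.5)) 254.49765258215962 194.18779342723005 [495.98071989 -15.82944679 168.        ]
tape px 215 290 148 224
tip TCP proj [254.24465302 230.06925038]
[179.08392572 230.28905145]
[329.38043113 229.84952228]
```

```bash
python3 - <<'E'
import cv2
a=cv2.imread("pics/w1.png")[130:290,130:390];cv2.imwrite("pics/w1c.png",cv2.resize(a,None,fx=3,fy=3))
E
```

```text
(no output)
```

View pics/w1c.png

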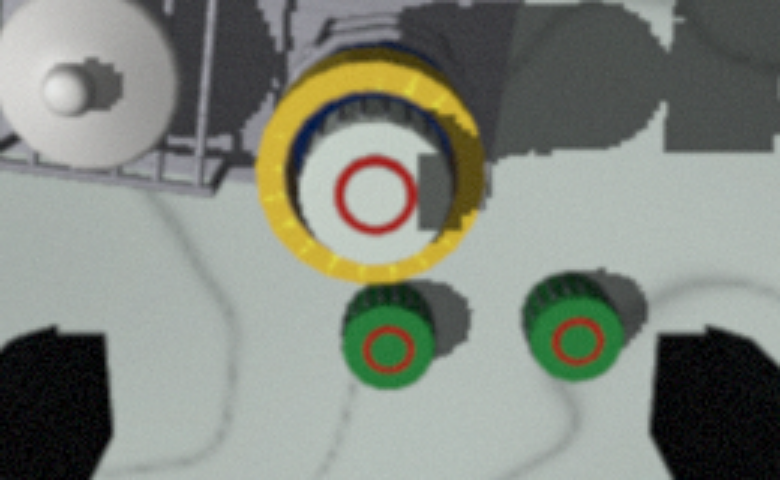

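```bash
python3 -m jog '[[[0.001,-0.001,0.03,0,0,0,0.088],[0.001,-0.001,0.06,0,0,0,0.088],[0.001,-0.001,0.085,0,0,0,0.088],[0.001,-0.001,0.1,0,0,0,0.088],[0.001,-0.001,0.107,0,0,0,0.088],[0.001,-0.001,0.112,0,0,0,0.088],[0.001,-0.001,0.114,0,0,0,0.088],[0.001,-0.001,0.114,0,0,0,0.088],[0.001,-0.001,0.114,0,0,0,0.088]]]'
```

```text
clock: 4.43
eef_pos: [497.3, -13.1, 126.3]
ee_rot: [[1.0, -0.0, 0.002], [-0.0, -1.0, -0.0], [0.002, 0.0, -1.0]]
ft_force: [-0.1, 0.2, 0.0]
finger_gap: 88.2
```

```bash
python3 - <<'E'
from h import *
s=state();print(s["eef_pos"],s["ft_force"])
w=get_image("side");cv2.imwrite("pics/s2.png",cv2.resize(w["color"][120:280,200:400,::-1],None,fx=4,fy=3.75))
E
```

```text
[497.25369889 -13.14480027 126.3117899 ] [-0.05770405  0.21438822  0.03521558]
```

View pics/s2.png

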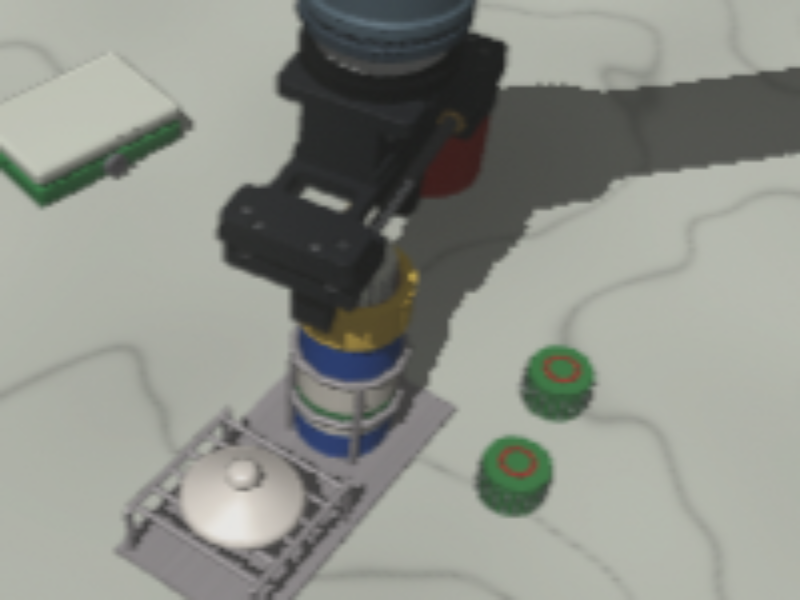

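The fingers straddle the yellow roll with their tips just above the shoulder, and nothing is touching. Closing gently at 15 N.

```bash
python3 -m jog '[[[0,0,0,0,0,0,0.06],[0,0,0,0,0,0,0.06],[0,0,0,0,0,0,0.058],[0,0,0,0,0,0,0.058],[0,0,0,0,0,0,0.058],[0,0,0,0,0,0,0.058]]]' 15
```

```text
clock: 4.98
eef_pos: [496.5, -13.0, 125.4]
ee_rot: [[1.0, 0.0, -0.0], [0.0, -1.0, -0.0], [-0.0, 0.0, -1.0]]
ft_force: [-0.4, -0.2, 0.4]
finger_gap: 58.1
```

```bash
python3 - <<'E'
from h import *
s=state();print(s["eef_pos"],s["ft_force"],s["finger_gap"])
for n,(y0,y1,x0,x1) in {"side":(120,280,200,400),"wrist":(130,290,130,390),"top":(150,290,160,340)}.items():
    w=get_image(n);cv2.imwrite(f"pics/{n}3.png",cv2.resize(w["color"][y0:y1,x0:x1,::-1],None,fx=3,fy=3))
E
```

```text
[496.45443351 -12.96563749 125.4135633 ] [-0.35353919 -0.20646117  0.4030462 ] 58.10193965389209
```

View pics/side3.png

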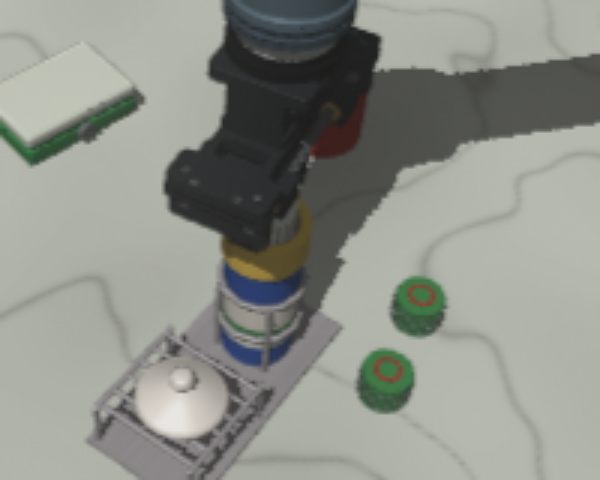

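View pics/wrist3.png

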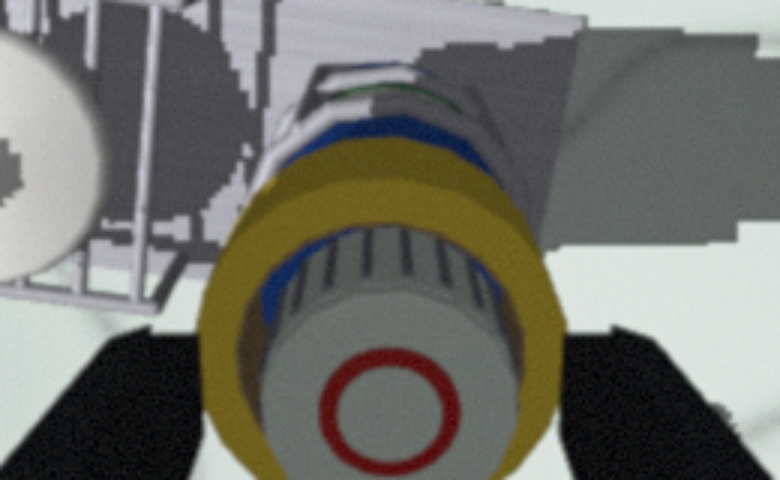

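```bash
python3 - <<'E'
from h import *
w=get_image("wrist");e=state()["eef_pos"]
im=w["color"][:,:,::-1].copy()
for r,z,dx,col in((32,150,0,(0,0,255)),(32,150,13.5,(255,0,255)),(20,168,0,(0,255,0))):
    pts=np.array([proj(w,(e[0]+dx+r*np.cos(t),e[1]+r*np.sin(t),z)) for t in np.linspace(0,2*np.pi,60)])
    cv2.polylines(im,[pts.round().astype(int)],True,col,1)
cv2.imwrite("pics/w4.png",cv2.resize(im[130:330,130:390],None,fx=3,fy=3,interpolation=cv2.INTER_NEAREST))
E
```

```text
(no output)
```

View pics/w4.png

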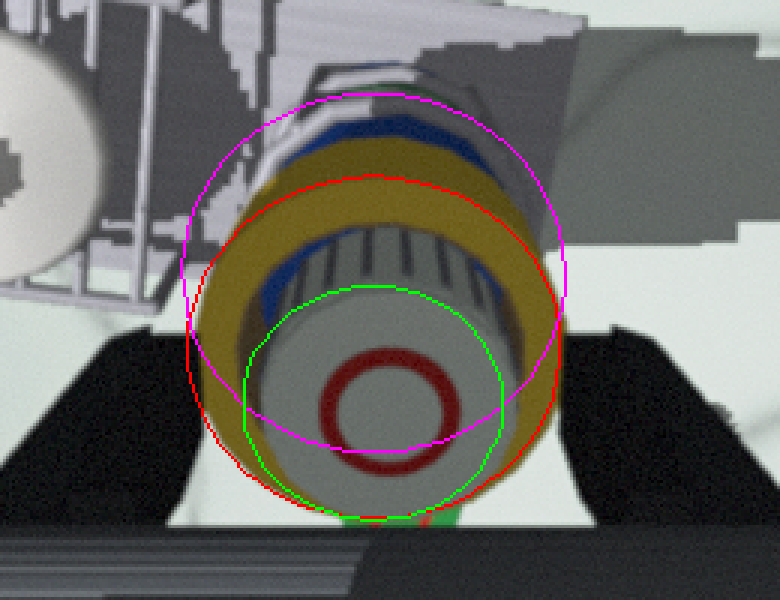

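```bash
python3 -m jog '[[[0,0,0,0,0,0,0.04],[0,0,0,0,0,0,0.04],[0,0,0,0,0,0,0.04]]]' 15
```

```text
clock: 5.43
eef_pos: [496.5, -13.3, 125.4]
ee_rot: [[1.0, -0.0, -0.0], [-0.0, -1.0, -0.001], [-0.0, 0.001, -1.0]]
ft_force: [0.9, -4.7, 0.9]
finger_gap: 40.8
```

```bash
python3 - <<'E'
from h import *
s=state();print(s["eef_pos"],s["ft_force"],s["finger_gap"])
for n,(y0,y1,x0,x1) in {"side":(120,280,200,400),"wrist":(130,330,130,390)}.items():
    w=get_image(n);cv2.imwrite(f"pics/{n}5.png",cv2.resize(w["color"][y0:y1,x0:x1,::-1],None,fx=3,fy=3))
E
```

```text
[496.45559837 -13.34191339 125.40330267] [ 0.85269573 -4.67991791  0.93778133] 40.7731071847542
```

View pics/side5.png

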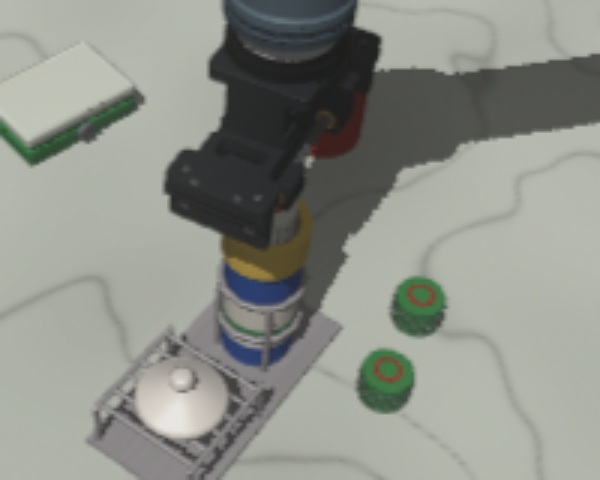

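View pics/wrist5.png

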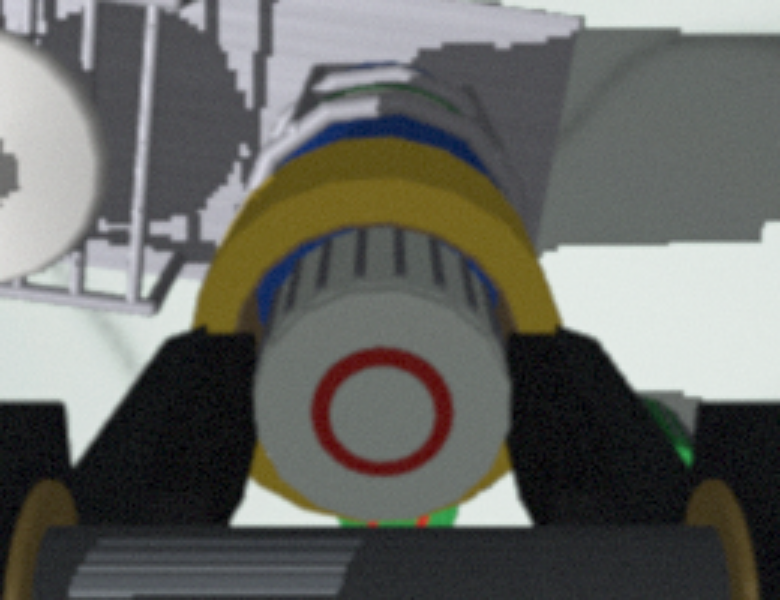

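```bash
python3 - <<'E'
from h import *
w=get_image("wrist");s=get_image("side");e=state()["eef_pos"]
for z in(120,130,140,150,160,170):
    print(z,proj(w,(e[0]+9,e[1]+20.4,z)).round(1),proj(w,(e[0]+9,e[1]-20.4,z)).round(1), proj(s,(e[0],e[1]+20,z)).round(1))
cv2.imwrite("pics/s6.png",cv2.resize(s["color"][150:230,240:340,::-1],None,fx=7,fy=7,interpolation=cv2.INTER_CUBIC))
o,d=ray(s,(278.7,205.3))
for y in(31,40,48):
    t=(y-o[1])/d[1];print(y,o+t*d)
E
```

```text
120 [220.1 212.5] [288.8 212.5] [284.  207.7]
130 [218.2 218.4] [290.5 218.4] [284.3 204.8]
140 [216.2 224.9] [292.4 224.9] [284.6 201.8]
150 [213.9 232.2] [294.4 232.1] [284.9 198.8]
160 [211.4 240.3] [296.8 240.2] [285.2 195.7]
170 [208.5 249.5] [299.4 249.4] [285.4 192.6]
31 [498.87041614  31.         153.1341137 ]
40 [494.96996761  40.         165.003018  ]
48 [491.50290225  48.         175.55315516]
```

View pics/s6.png

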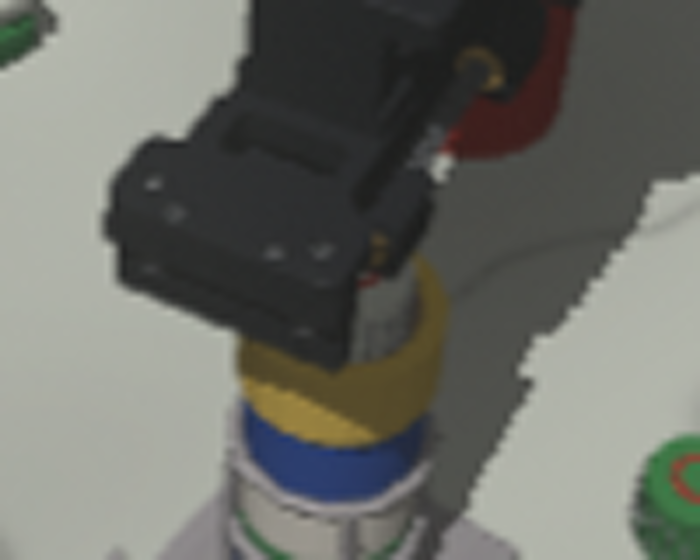

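```bash
python3 -m jog '[[[0,0,0,0,0,0,0.088],[0,0,0,0,0,0,0.088],[0,0,0,0,0,0,0.088],[0,0,0,0,0,0,0.088],[0,0,-0.03,0,0,0,0.088],[0,0,-0.06,0,0,0,0.088],[0,0,-0.09,0,0,0,0.088],[0,0,-0.12,0,0,0,0.088],[0,0,-0.12,0,0,0,0.088],[0,0,-0.12,0,0,0,0.088]]]'
python3 - <<'E'
from h import *
a=get_image("side");b=get_image("wrist");e=state()["eef_pos"];print(e,state()["finger_gap"])
print(proj(a,e),proj(a,e+[0,44,0]),proj(a,e-[0,44,0]),proj(a,e+[0,0,19]))
im=a["color"][:,:,::-1].copy()
for q in(e,e+[0,44,0],e-[0,44,0],e+[0,0,40]):
    u=proj(a,q).round().astype(int);im[u[1],u[0]]=(0,255,0)
cv2.imwrite("pics/s7.png",cv2.resize(im[100:210,220:350],None,fx=5,fy=5,interpolation=cv2.INTER_NEAREST))
cv2.imwrite("pics/w7.png",b["color"][:,:,::-1])
E
```

```text
clock: 6.47
eef_pos: [497.6, -12.7, 246.9]
ee_rot: [[1.0, 0.0, 0.004], [0.0, -1.0, 0.0], [0.004, -0.0, -1.0]]
ft_force: [0.1, 0.5, -0.1]
finger_gap: 88.3
[495.85050802 -12.89995263 244.59984002] 87.95709153949227
[292.3281998  161.45606929] [282.40326777 175.47406672] [301.6047743  148.35381356] [293.06522559 154.37484503]
```

View pics/s7.png

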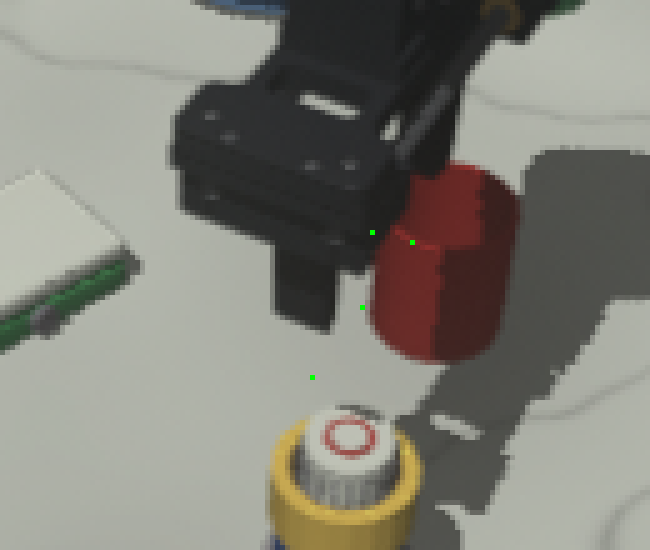

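View pics/w7.png

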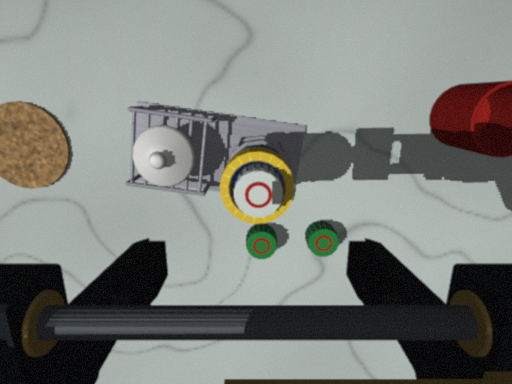

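```bash
python3 - <<'E'
from h import *
a=get_image("side");e=state()["eef_pos"];print(e)
for px in((275,162.8),(280.7,164.8),(286.4,166.8)):
    o,d=ray(a,px)
    for y in(31,38,48): print(px,y,(o+(y-o[1])/d[1]*d).round(1))
E
```

```text
[495.55400236 -12.90115985 244.17991306]
(275, 162.8) 31 [512.9  31.  270.1]
(275, 162.8) 38 [509.7  38.  277.5]
(275, 162.8) 48 [505.   48.  288.2]
(280.7, 164.8) 31 [501.   31.  270.5]
(280.7, 164.8) 38 [498.  38. 278.]
(280.7, 164.8) 48 [493.6  48.  288.6]
(286.4, 166.8) 31 [489.3  31.  270.9]
(286.4, 166.8) 38 [486.4  38.  278.4]
(286.4, 166.8) 48 [482.3  48.  289.1]
```

```bash
python3 -m jog '[[[0,0,0,0,0,0,0.064],[0,0,0,0,0,0,0.064],[0,0,0,0,0,0,0.064],[0,0,0,0,0,0,0.064],[0,0,0,0,0,0,0.064]]]'
cat > look.py <<'E'
from h import *
import sys
n=sys.argv[1]
a=get_image("side");b=get_image("wrist");s=state();print(s["eef_pos"],s["finger_gap"])
A=cv2.resize(a["color"][100:210,220:350,::-1],(520,440),interpolation=cv2.INTER_CUBIC)
cv2.imwrite(f"pics/{n}.png",A);cv2.imwrite(f"pics/{n}w.png",b["color"][:,:,::-1])
E
python3 look.py g64
python3 -m jog '[[[0,0,0,0,0,0,0.0],[0,0,0,0,0,0,0.0],[0,0,0,0,0,0,0.0],[0,0,0,0,0,0,0.0],[0,0,0,0,0,0,0.0],[0,0,0,0,0,0,0.0]]]'
python3 look.py g0
```

```text
clock: 7.03
eef_pos: [496.4, -13.0, 245.2]
ee_rot: [[1.0, -0.0, -0.001], [-0.0, -1.0, 0.0], [-0.001, -0.0, -1.0]]
ft_force: [0.3, -0.8, 0.4]
finger_gap: 64.1
[496.45471061 -13.0055196  245.31701433] 64.17440053865292
clock: 7.63
eef_pos: [496.5, -13.0, 245.4]
ee_rot: [[1.0, -0.0, -0.0], [-0.0, -1.0, -0.0], [-0.0, 0.0, -1.0]]
ft_force: [-0.1, -0.6, -0.6]
finger_gap: 26.5
[496.48066033 -12.9968238  245.39409976] 18.061868720630663
```

View pics/g64.png

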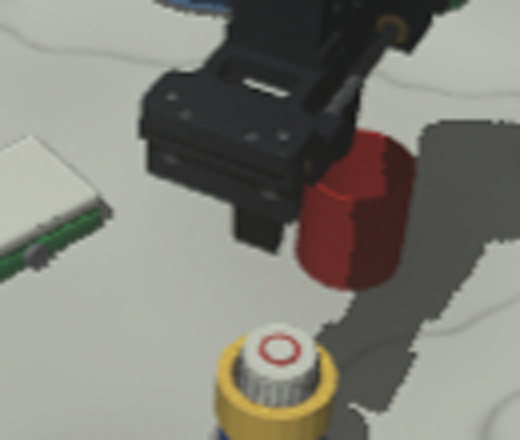

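View pics/g0.png

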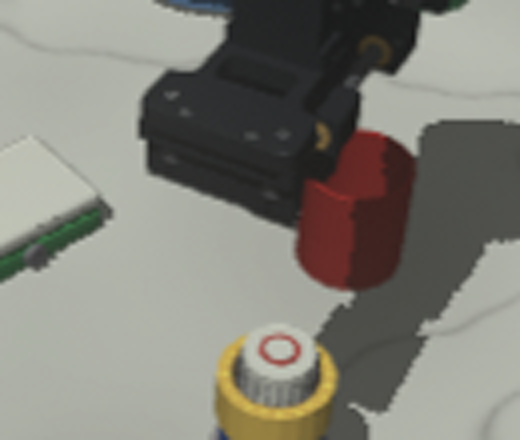

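View pics/g0w.png

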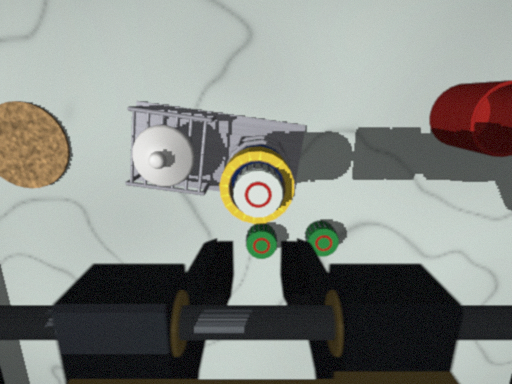

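```bash
python3 -m jog '[[[0,0,0,0,0,0,0.088],[0,0,0,0,0,0,0.088],[0,0,0,0,0,0,0.088],[0,0,0.03,0,0,0,0.088],[0,0,0.06,0,0,0,0.088],[0,0,0.09,0,0,0,0.088],[0,0,0.11,0,0,0,0.088],[0,0,0.12,0,0,0,0.088],[0,0,0.12,0,0,0,0.088],[0,0,0.12,0,0,0,0.088]]]'
python3 - <<'E'
from h import *
a=get_image("side");e=state()["eef_pos"];print(e)
o,d=ray(a,(274.5,148))
for y in(45,60,70,80): print(y,(o+(y-o[1])/d[1]*d).round(1),"with eef z 244.5")
E
```

```text
clock: 8.57
eef_pos: [496.8, -12.9, 125.8]
ee_rot: [[1.0, 0.0, 0.0], [0.0, -1.0, 0.0], [0.0, -0.0, -1.0]]
ft_force: [-0.2, 0.3, 1.0]
finger_gap: 82.9
[497.47269778 -12.9382479  126.50662455]
45 [509.   45.  319.8] with eef z 244.5
60 [502.   60.  334.6] with eef z 244.5
70 [497.3  70.  344.5] with eef z 244.5
80 [492.6  80.  354.4] with eef z 244.5
```

```bash
python3 -m jog '[[[0,0.001,0.008,0,0,0,0.088],[0,0.001,0.014,0,0,0,0.088],[0,0.001,0.02,0,0,0,0.088],[0,0.001,0.02,0,0,0,0.088]]]'
python3 - <<'E'
from h import *
a=get_image("side");b=get_image("wrist");s=state();print(s["eef_pos"],s["ft_force"],s["finger_gap"])
cv2.imwrite("pics/s8.png",cv2.resize(a["color"][140:230,230:340,::-1],None,fx=6,fy=6,interpolation=cv2.INTER_CUBIC));cv2.imwrite("pics/w8.png",b["color"][:,:,::-1])
E
```

```text
clock: 8.95
eef_pos: [495.7, -14.1, 104.4]
ee_rot: [[1.0, -0.0, -0.002], [-0.0, -1.0, -0.0], [-0.002, 0.0, -1.0]]
ft_force: [0.5, 0.5, -0.4]
finger_gap: 88.2
[496.26616031 -13.99515725 105.18199797] [ 0.08235201 -0.04743482 -0.27076525] 88.01225632015242
```

View pics/s8.png

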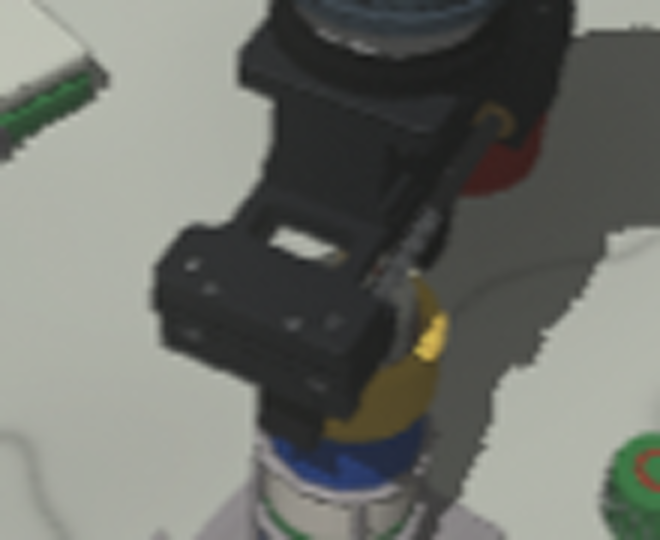

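View pics/w8.png

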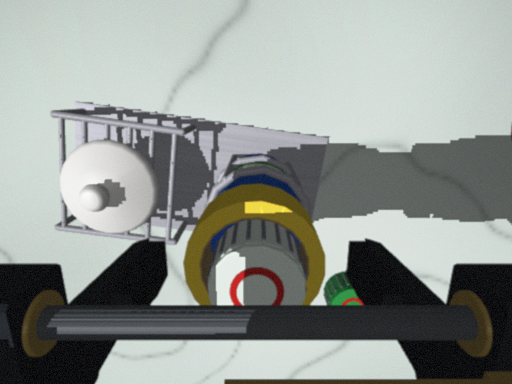

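```bash
python3 -m jog '[[[0,0,0.005,0,0,0,0.088],[0,0,0.009,0,0,0,0.088],[0,0,0.009,0,0,0,0.088],[0,0,0.009,0,0,0,0.06],[0,0,0.009,0,0,0,0.056],[0,0,0.009,0,0,0,0.056],[0,0,0.009,0,0,0,0.056],[0,0,0.009,0,0,0,0.056]]]' 15
python3 - <<'E'
from h import *
a=get_image("side");b=get_image("wrist");s=state();print(s["eef_pos"],s["ft_force"],s["finger_gap"])
cv2.imwrite("pics/s9.png",cv2.resize(a["color"][140:230,230:340,::-1],None,fx=6,fy=6,interpolation=cv2.INTER_CUBIC));cv2.imwrite("pics/w9.png",b["color"][:,:,::-1])
E
```

```text
clock: 9.72
eef_pos: [496.6, -14.0, 96.5]
ee_rot: [[1.0, 0.0, 0.0], [0.0, -1.0, 0.0], [0.0, -0.0, -1.0]]
ft_force: [-0.2, -0.0, 0.0]
finger_gap: 63.5
[496.60254717 -13.97940752  96.53919255] [ 0.49738337 -0.0789894   2.11759091] 63.58103980891909
```

View pics/w9.png

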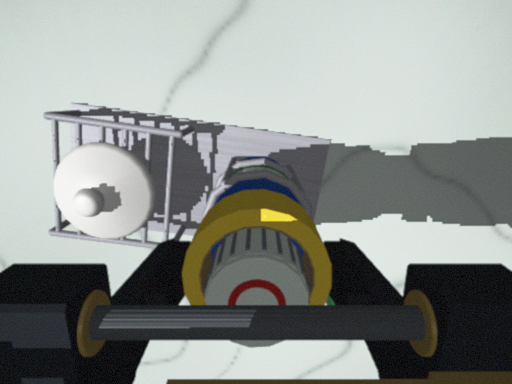

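```bash
python3 -m jog '[[[0,0,-0.005,0,0,0,0.05],[0,0,-0.015,0,0,0,0.05],[0,0,-0.03,0,0,0,0.05],[0,0,-0.045,0,0,0,0.05],[0,0,-0.06,0,0,0,0.05],[0,0,-0.075,0,0,0,0.05],[0,0,-0.085,0,0,0,0.05],[0,0,-0.09,0,0,0,0.05],[0,0,-0.09,0,0,0,0.05]]]' 20
python3 - <<'E'
from h import *
a=get_image("side");b=get_image("wrist");s=state();print(s["eef_pos"],s["ft_force"],s["finger_gap"])
cv2.imwrite("pics/s10.png",cv2.resize(a["color"][120:230,230:340,::-1],None,fx=5,fy=5,interpolation=cv2.INTER_CUBIC));cv2.imwrite("pics/w10.png",b["color"][:,:,::-1])
E
```

```text
clock: 10.57
eef_pos: [497.2, -14.0, 187.7]
ee_rot: [[1.0, -0.0, 0.002], [-0.0, -1.0, -0.0], [0.002, 0.0, -1.0]]
ft_force: [0.4, -0.1, -0.3]
finger_gap: 63.8
[496.14460435 -14.03995213 186.09398044] [-0.44339781 -0.3762925  -1.51752115] 63.62389487596285
```

View pics/s10.png

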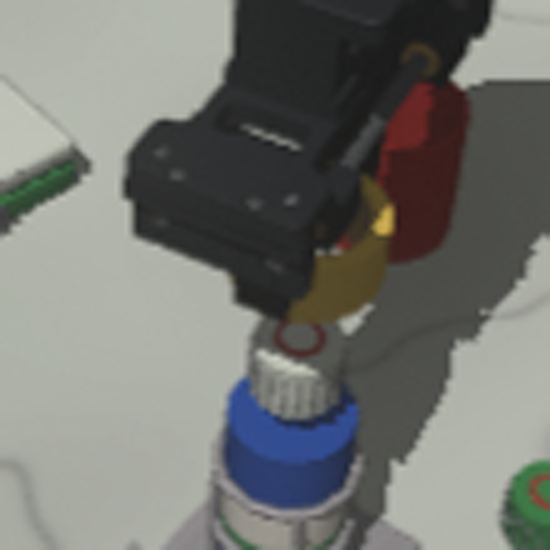

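View pics/w10.png

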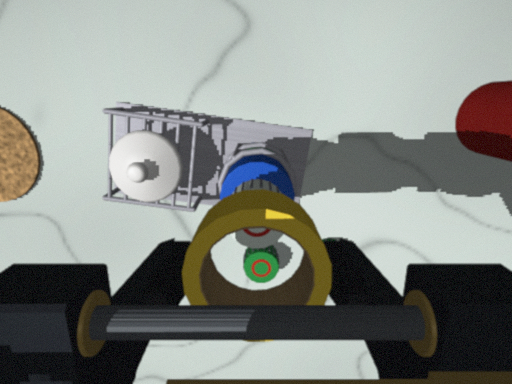

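```bash
python3 -m jog '[[[0.001,-0.015,0,0,0,0,0.05],[0.003,-0.045,0,0,0,0,0.05],[0.005,-0.085,0,0,0,0,0.05],[0.007,-0.125,0,0,0,0,0.05],[0.009,-0.165,0,0,0,0,0.05],[0.011,-0.205,0,0,0,0,0.05],[0.013,-0.245,0,0,0,0,0.05],[0.015,-0.275,0,0,0,0,0.05],[0.015,-0.29,0,0,0,0,0.05],[0.015,-0.297,0,0,0,0,0.05]]]'
python3 -m jog '[[[0,0,0.02,0,0,0,0.05],[0,0,0.05,0,0,0,0.05],[0,0,0.08,0,0,0,0.05],[0,0,0.1,0,0,0,0.05],[0,0,0.11,0,0,0,0.05],[0,0,0.11,0,0,0,0.05],[0,0,0.11,0,0,0,0.05]]]'
python3 - <<'E'
from h import *
b=get_image("wrist");s=state();print(s["eef_pos"],s["ft_force"],s["finger_gap"])
cv2.imwrite("pics/w11.png",b["color"][:,:,::-1])
a=get_image("top");cv2.imwrite("pics/t11.png",cv2.resize(a["color"][150:290,70:270,::-1],None,fx=3,fy=3))
a=get_image("side");cv2.imwrite("pics/s11.png",cv2.resize(a["color"][200:384,130:330,::-1],None,fx=3,fy=3))
E
```

```text
clock: 11.5
eef_pos: [510.2, 285.6, 185.3]
ee_rot: [[1.0, 0.004, -0.002], [0.004, -1.0, 0.0], [-0.002, -0.0, -1.0]]
ft_force: [0.5, -0.9, -1.1]
finger_gap: 64.1
clock: 12.08
eef_pos: [511.9, 282.0, 76.6]
ee_rot: [[1.0, -0.001, -0.0], [-0.001, -1.0, -0.001], [-0.0, 0.001, -1.0]]
ft_force: [0.1, 1.1, -0.4]
finger_gap: 63.8
[512.46134909 282.66827175  77.49084849] [-0.02746097  0.39920601 -0.72501741] 63.527891559015394
```

View pics/w11.png

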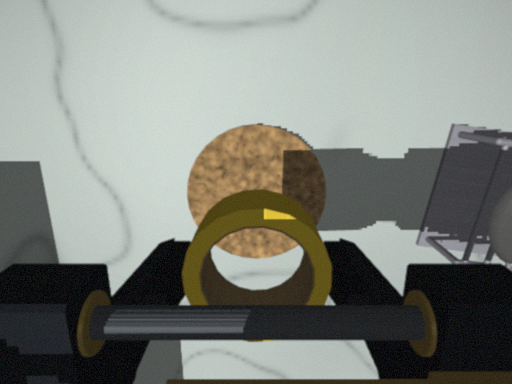

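View pics/s11.png

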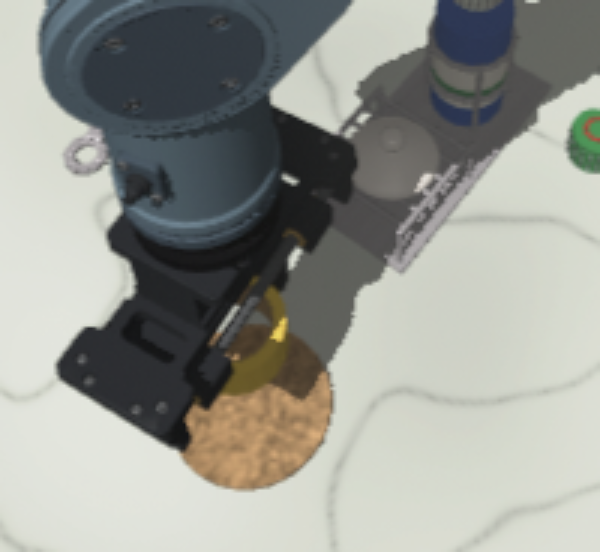

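```bash
python3 - <<'E'
from h import *
b=get_image("wrist");o=outline_of(b,"coaster_top");ys,xs=np.nonzero(o[0]["region"]);print(o[0]["p"],xs.min(),xs.max(),ys.min(),ys.max())
for u in((257,191),(xs.min(),191),(xs.max(),191),(257,ys.min()),(257,ys.max())):print(onz(b,u,5).round(1))
E
python3 -m jog '[[[0,0,0.03,0,0,0,0.05],[0,0,0.05,0,0,0,0.05],[0,0,0.065,0,0,0,0.05],[0,0,0.075,0,0,0,0.05],[0,0,0.08,0,0,0,0.05],[0,0,0.083,0,0,0,0.05],[0,0,0.085,0,0,0,0.05],[0,0,0.085,0,0,0,0.05]]]'
```

```text
0.89 189 327 125 259
[516.2 281.8   5. ]
[516.2 335.7   5. ]
[516.2 226.2   5. ]
[567.5 281.8   5. ]
[456.6 281.8   5. ]
clock: 13.0
eef_pos: [511.9, 283.3, -8.1]
ee_rot: [[1.0, -0.0, 0.001], [-0.0, -1.0, 0.001], [0.001, -0.001, -1.0]]
ft_force: [0.8, -0.6, -0.5]
finger_gap: 63.8
```

```bash
python3 -m jog '[[[0,0,0.004,0,0,0,0.05],[0,0,0.007,0,0,0,0.05],[0,0,0.007,0,0,0,0.05],[0,0,0.007,0,0,0,0.05]]]'
python3 -m jog '[[[0,0,0.001,0,0,0,0.05],[0,0,0.001,0,0,0,0.05],[0,0,0.001,0,0,0,0.05]]]'
python3 -m jog '[[[0,0,0.001,0,0,0,0.05],[0,0,0.001,0,0,0,0.05],[0,0,0.001,0,0,0,0.05]]]'
```

```text
clock: 13.33
eef_pos: [511.4, 282.9, -15.6]
ee_rot: [[1.0, 0.0, -0.0], [0.0, -1.0, -0.0], [-0.0, 0.0, -1.0]]
ft_force: [-0.0, -0.5, -0.9]
finger_gap: 63.8
clock: 13.58
eef_pos: [511.5, 283.0, -16.6]
ee_rot: [[1.0, -0.0, 0.0], [-0.0, -1.0, 0.0], [0.0, -0.0, -1.0]]
ft_force: [-0.8, 0.4, -1.0]
finger_gap: 64.1
clock: 13.83
eef_pos: [511.5, 283.0, -17.6]
ee_rot: [[1.0, 0.0, -0.0], [0.0, -1.0, -0.0], [-0.0, 0.0, -1.0]]
ft_force: [-0.4, -0.4, -0.6]
finger_gap: 64.1
```

```bash
python3 -m jog '[[[0,0,0.001,0,0,0,0.05],[0,0,0.001,0,0,0,0.05],[0,0,0.001,0,0,0,0.05]]]'
python3 -m jog '[[[0,0,0.001,0,0,0,0.05],[0,0,0.001,0,0,0,0.05],[0,0,0.001,0,0,0,0.05]]]'
```

```text
clock: 14.08
eef_pos: [511.6, 283.1, -18.4]
ee_rot: [[1.0, 0.0, 0.0], [0.0, -1.0, 0.0], [0.0, -0.0, -1.0]]
ft_force: [-0.8, -0.9, 2.7]
finger_gap: 63.9
clock: 14.33
eef_pos: [511.6, 283.1, -18.5]
ee_rot: [[1.0, -0.0, 0.0], [-0.0, -1.0, -0.0], [0.0, 0.0, -1.0]]
ft_force: [-3.4, -2.1, 13.0]
finger_gap: 63.8
```

```bash
python3 -m jog '[[[0,0,-0.001,0,0,0,0.05],[0,0,-0.001,0,0,0,0.07],[0,0,-0.001,0,0,0,0.088],[0,0,-0.001,0,0,0,0.088],[0,0,-0.001,0,0,0,0.088],[0,0,-0.001,0,0,0,0.088],[0,0,-0.02,0,0,0,0.088],[0,0,-0.05,0,0,0,0.088],[0,0,-0.09,0,0,0,0.088],[0,0,-0.13,0,0,0,0.088]]]'
python3 -m jog '[[[0,0,-0.03,0,0,0,0.088],[0,0,-0.06,0,0,0,0.088],[0,0,-0.06,0,0,0,0.088]]]'
python3 - <<'E'
from h import *
b=get_image("wrist");s=state();print(s["eef_pos"],s["ft_force"],s["finger_gap"])
cv2.imwrite("pics/w12.png",b["color"][:,:,::-1])
hsv=cv2.cvtColor(b["color"],cv2.COLOR_RGB2HSV);y=((hsv[:,:,0]>20)&(hsv[:,:,0]<33)&(hsv[:,:,1]>170)&(hsv[:,:,2]>70)).astype(np.uint8)
n,l,st,c=cv2.connectedComponentsWithStats(y);i=1+st[1:,4].argmax();x,yy,w,h,_=st[i];print(st[i],onz(b,(x+w/2,yy+h/2),30).round(1))
E
```

```text
clock: 15.17
eef_pos: [510.6, 282.5, 111.1]
ee_rot: [[1.0, 0.0, -0.002], [0.0, -1.0, -0.001], [-0.002, 0.001, -1.0]]
ft_force: [1.0, 0.2, -0.1]
finger_gap: 87.9
clock: 15.42
eef_pos: [514.7, 285.2, 176.7]
ee_rot: [[1.0, -0.0, 0.009], [-0.0, -1.0, 0.005], [0.009, -0.005, -1.0]]
ft_force: [1.0, 1.9, -0.4]
finger_gap: 87.8
[513.52825722 284.31174376 173.75494045] [ 0.38410726 -0.02060602 -0.14541652] 87.93471656516691
[ 228  146   65   65 1327] [512.  280.7  30. ]
```

View pics/w12.png

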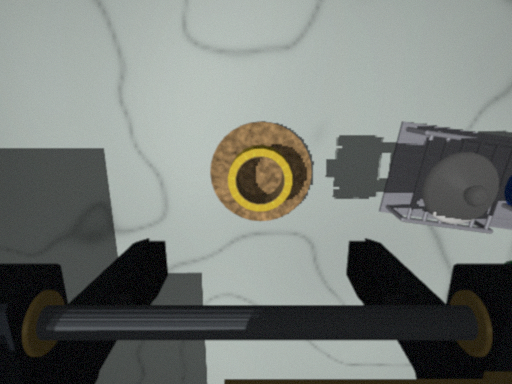

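```bash
python3 -m jog '[[[-0.001,0.015,0,0,0,0,0.088],[-0.003,0.045,0,0,0,0,0.088],[-0.005,0.085,0,0,0,0,0.088],[-0.007,0.125,0,0,0,0,0.088],[-0.009,0.165,0,0,0,0,0.088],[-0.011,0.205,0,0,0,0,0.088],[-0.013,0.245,0,0,0,0,0.088],[-0.015,0.275,0,0,0,0,0.088],[-0.0155,0.29,0,0,0,0,0.08],[-0.0155,0.297,0,0,0,0,0.075]]]'
python3 -m jog '[[[0,0,0,0,0,0,0.07],[0,0,0,0,0,0,0.07],[0,0,0,0,0,0,0.07]]]'
python3 - <<'E'
from h import *
w=get_image("wrist");e=state()["eef_pos"];print(e)
c=w["color"].astype(int)
cv2.imwrite("pics/w13.png",w["color"][:,:,::-1])
m=((c[:,:,0]-c[:,:,1]>60)&(abs(c[:,:,1]-c[:,:,2])<60)).astype(np.uint8)
m[:,:215]=0;m[:,300:]=0
n,l,st,_=cv2.connectedComponentsWithStats(m)
for x,y,ww,h,a in st[1:]:
    if a>60:print(x,y,ww,h,a,onz(w,(x+ww/2,y+h/2),168).round(1))
E
```

```text
clock: 16.3
eef_pos: [493.7, -18.6, 168.7]
ee_rot: [[1.0, -0.006, -0.004], [-0.006, -1.0, -0.002], [-0.004, 0.002, -1.0]]
ft_force: [0.0, -0.2, 1.1]
finger_gap: 77.2
clock: 16.55
eef_pos: [495.7, -12.4, 170.0]
ee_rot: [[1.0, 0.002, -0.001], [0.002, -1.0, 0.001], [-0.001, -0.001, -1.0]]
ft_force: [-0.1, 0.4, -0.1]
finger_gap: 69.6
[495.78471696 -12.25660631 170.07771636]
253 266 20 17 102 [465.4 -17.6 168. ]
```

View pics/w13.png

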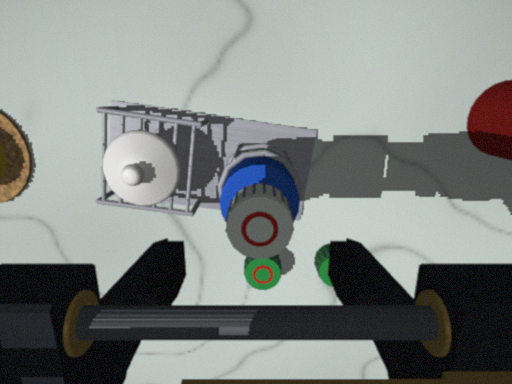

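```bash
python3 - <<'E'
from h import *
w=get_image("wrist");print(onz(w,(260,229),168),state()["eef_pos"])
E
python3 -m jog '[[[0.0005,0.0017,0.01,0,0,0,0.07],[0.0005,0.0017,0.025,0,0,0,0.07],[0.0005,0.0017,0.04,0,0,0,0.07],[0.0005,0.0017,0.052,0,0,0,0.07],[0.0005,0.0017,0.059,0,0,0,0.07],[0.0005,0.0017,0.063,0,0,0,0.07],[0.0005,0.0017,0.063,0,0,0,0.07],[0.0005,0.0017,0.063,0,0,0,0.07]]]'
python3 -m jog '[[[0,0,0,0,0,0,0.05],[0,0,0,0,0,0,0.04],[0,0,0,0,0,0,0.035],[0,0,0,0,0,0,0.03],[0,0,0,0,0,0,0.03],[0,0,0,0,0,0,0.03]]]' 10
```

```text
[495.67646178 -15.51027908 168.        ] [495.92020408 -12.3750035  170.20473538]
clock: 17.32
eef_pos: [496.7, -15.5, 107.5]
ee_rot: [[1.0, 0.0, 0.0], [0.0, -1.0, 0.0], [0.0, -0.0, -1.0]]
ft_force: [0.4, -0.1, 0.6]
finger_gap: 70.0
clock: 17.82
eef_pos: [496.8, -15.0, 107.7]
ee_rot: [[1.0, 0.0, 0.001], [0.0, -1.0, 0.001], [0.001, -0.001, -1.0]]
ft_force: [-0.5, 2.3, 2.4]
finger_gap: 40.0
```

```bash
python3 -m jog '[[[0,-0.001,0,0,0,0,0.03],[0,-0.001,0,0,0,0,0.03],[0,-0.001,0,0,0,0,0.03],[0,-0.001,0,0,0,0,0.03]]]' 45
python3 -m jog '[[[0,0,0.002,0,0,0,0.03],[0,0,0.004,0,0,0,0.03],[0,0,0.005,0,0,0,0.03],[0,0,0.006,0,0,0,0.03],[0,0,0.006,0,0,0,0.03],[0,0,0.006,0,0,0,0.03]]]' 45
```

```text
clock: 18.15
eef_pos: [496.8, -15.0, 107.7]
ee_rot: [[1.0, -0.0, 0.0], [-0.0, -1.0, -0.0], [0.0, 0.0, -1.0]]
ft_force: [0.1, -1.1, 4.5]
finger_gap: 38.9
clock: 18.65
eef_pos: [496.8, -15.0, 101.9]
ee_rot: [[1.0, -0.0, 0.001], [-0.0, -1.0, -0.0], [0.001, 0.0, -1.0]]
ft_force: [-1.9, -0.9, 7.7]
finger_gap: 39.4
```

```bash
python3 -m jog '[[[0,0,0.0007,0,0,-3,0.03],[0,0,0.0007,0,0,-7,0.03],[0,0,0.0007,0,0,-11,0.03],[0,0,0.0007,0,0,-15,0.03],[0,0,0.0007,0,0,-19,0.03],[0,0,0.0007,0,0,-22,0.03],[0,0,0.0007,0,0,-24,0.03],[0,0,0.0007,0,0,-24,0.03]]]' 45
python3 - <<'E'
from h import *
s=state();print(s["qpos"],s["ft_torque"],s["ft_force"])
E
```

```text
clock: 19.32
eef_pos: [497.9, -14.4, 101.6]
ee_rot: [[0.913, 0.408, 0.003], [0.408, -0.913, 0.0], [0.003, 0.001, -1.0]]
ft_force: [-0.3, 1.2, 8.2]
finger_gap: 39.3
[ 11.87209802  25.94428969 -18.98990713 114.78341973  12.50876106
  41.03523472 -80.69654523] [0.14716158 0.02222912 0.00031142] [-0.31465832  1.23964522  8.18164755]
```

```bash
python3 -m jog '[[[0,0,0,0,0,-3,0.03],[0,0,0,0,0,-7,0.03],[0,0,0,0,0,-11,0.03],[0,0,0,0,0,-15,0.03],[0,0,0,0,0,-19,0.03],[0,0,0,0,0,-22,0.03],[0,0,0,0,0,-24,0.03],[0,0,0,0,0,-24,0.03],[0,0,0,0,0,-24,0.03]]]' 45
python3 - <<'E'
from h import *
s=state();print(s["qpos"],s["ft_torque"],s["ft_force"],s["eef_pos"])
E
python3 -m jog '[[[0,0,0,0,0,-3,0.03],[0,0,0,0,0,-7,0.03],[0,0,0,0,0,-11,0.03],[0,0,0,0,0,-15,0.03],[0,0,0,0,0,-19,0.03],[0,0,0,0,0,-22,0.03],[0,0,0,0,0,-24,0.03],[0,0,0,0,0,-24,0.03],[0,0,0,0,0,-24,0.03]]]' 45
python3 - <<'E'
from h import *
s=state();print(s["qpos"],s["ft_torque"],s["ft_force"],s["eef_pos"])
E
```

```text
clock: 20.07
eef_pos: [497.9, -14.3, 101.6]
ee_rot: [[0.669, 0.743, 0.003], [0.743, -0.669, 0.0], [0.002, 0.002, -1.0]]
ft_force: [-0.1, 0.8, 9.3]
finger_gap: 39.2
[ 16.43391567  26.79268616 -24.71971176 114.52124107  16.39532738
  41.85536053 -60.22451101] [ 0.11179293 -0.03812829 -0.00826085] [-0.14244924  0.81986843  9.27683277] [497.92279118 -14.33624944 101.63614733]
clock: 20.82
eef_pos: [497.9, -14.2, 101.7]
ee_rot: [[0.309, 0.951, 0.003], [0.951, -0.309, 0.001], [0.001, 0.002, -1.0]]
ft_force: [0.2, 0.1, 9.5]
finger_gap: 39.1
[ 20.9345715   27.88836661 -30.45899153 114.26720134  20.36981486
  42.8896538  -39.69727615] [ 0.06965055 -0.02161403 -0.00726789] [0.1879635  0.14127286 9.54020129] [497.91646798 -14.24110789 101.65370624]
```

```bash
python3 -m jog '[[[0,0,-0.003,0,0,0,0.03],[0,0,-0.006,0,0,0,0.03],[0,0,-0.009,0,0,0,0.03],[0,0,-0.012,0,0,0,0.03],[0,0,-0.012,0,0,0,0.03],[0,0,-0.012,0,0,0,0.03]]]' 45
python3 - <<'E'
from h import *
a=get_image("side");s=state();print(s["ft_force"],s["finger_gap"])
cv2.imwrite("pics/s14.png",cv2.resize(a["color"][120:230,230:340,::-1],None,fx=5,fy=5,interpolation=cv2.INTER_CUBIC))
a=get_image("wrist");cv2.imwrite("pics/w14.png",a["color"][:,:,::-1])
E
```

```text
clock: 21.32
eef_pos: [495.9, -14.9, 112.4]
ee_rot: [[0.309, 0.951, -0.001], [0.951, -0.309, -0.0], [-0.001, -0.001, -1.0]]
ft_force: [0.8, 1.0, -0.4]
finger_gap: 39.3
[-0.3043535  -0.04271555 -0.326228  ] 39.5962562186806
```

View pics/s14.png

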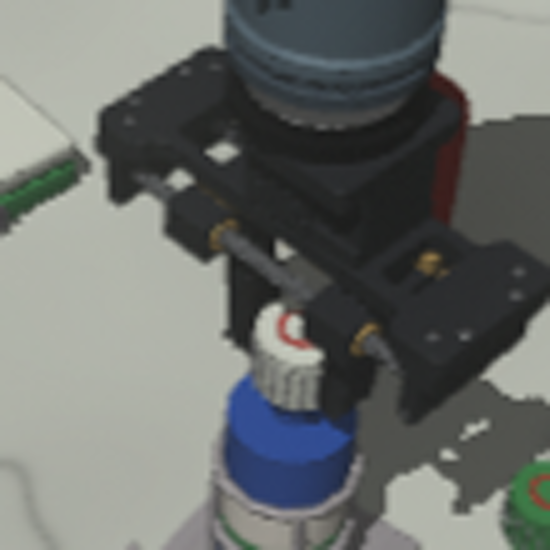

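View pics/w14.png

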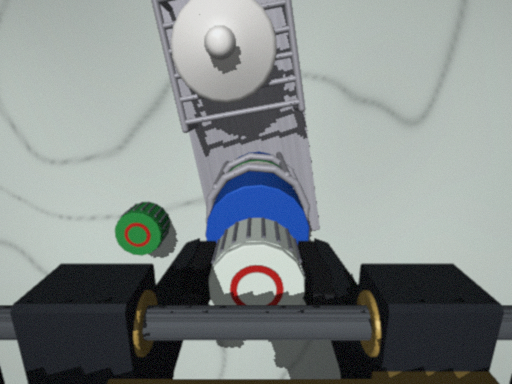

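```bash
python3 -m jog '[[[0,0,-0.005,0,0,0,0.03],[0,0,-0.015,0,0,0,0.03],[0,0,-0.025,0,0,0,0.03],[0,0,-0.035,0,0,0,0.03],[0,0,-0.045,0,0,0,0.03],[0,0,-0.051,0,0,0,0.03],[0,0,-0.054,0,0,0,0.03],[0,0,-0.054,0,0,0,0.03],[0,0,-0.054,0,0,0,0.03]]]' 45
python3 - <<'E'
from h import *
a=get_image("side");s=state();print(s["eef_pos"],s["ft_force"],s["finger_gap"])
cv2.imwrite("pics/s15.png",cv2.resize(a["color"][90:350,170:370,::-1],None,fx=2.3,fy=2.3,interpolation=cv2.INTER_CUBIC))
b=get_image("wrist");cv2.imwrite("pics/w15.png",b["color"][:,:,::-1])
t=get_image("top");cv2.imwrite("pics/t15.png",t["color"][:,:,::-1])
E
```

```text
clock: 22.17
eef_pos: [496.4, -14.8, 166.7]
ee_rot: [[0.309, 0.951, -0.0], [0.951, -0.309, -0.0], [-0.0, 0.0, -1.0]]
ft_force: [-0.2, -0.1, -0.4]
finger_gap: 39.4
[496.13913035 -14.78906811 166.39489404] [ 0.21386015  0.53984356 -0.95656517] 39.132637868817895
```

View pics/s15.png

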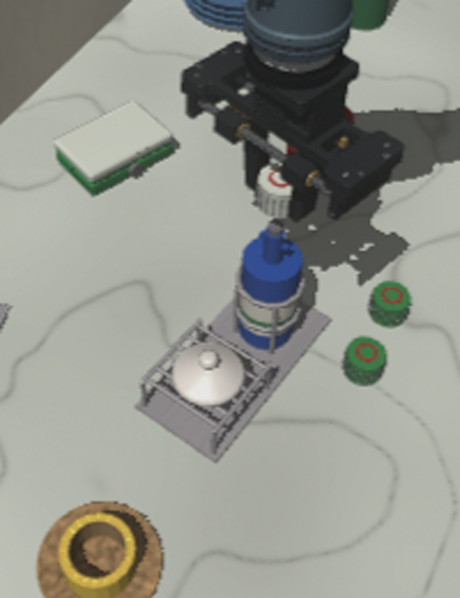

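View pics/w15.png

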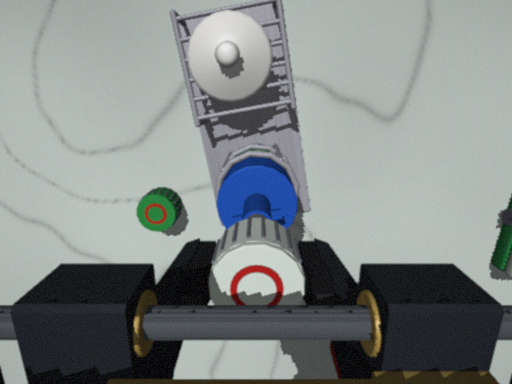

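View pics/t15.png

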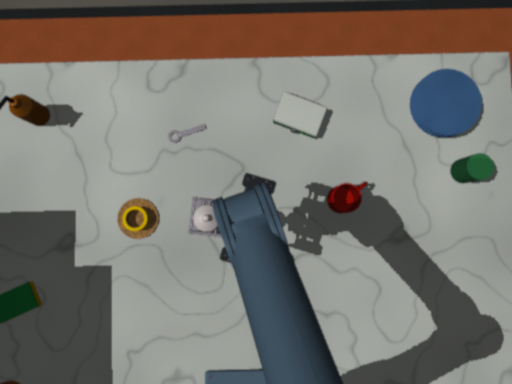

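The cap is off the bare neck and held level in the fingers. The roll lies flat inside the coaster. Mug at (345,197), opener at (186,132) and lid at (205,216) are where they started. Signing off.

```bash
python3 -m jog '[[[0,0,0,0,0,0,0.03],[0,0,0,0,0,0,0.03],[0,0,0,0,0,0,0.03],[0,0,0,0,0,0,0.03]]]' 45; python3 -c "
from cell import *
print(sign_off())"
```

```text
clock: 22.65
eef_pos: [496.5, -14.7, 166.6]
ee_rot: [[0.309, 0.951, -0.0], [0.951, -0.309, 0.0], [-0.0, -0.0, -1.0]]
ft_force: [-0.4, -0.3, 0.7]
finger_gap: 39.3
the job is handed in; nothing more can be done
None
```

The job is done and handed in at 22.65 s; `sign_off()` gave no verdict. I lifted the tape roll off the neck and set it flat on the cork coaster. I then pressed the white cap down about 6 mm, turned it 72° anticlockwise and lifted it off.

**Last checks:**
- **Cap:** It is gripped (finger opening 39.3 mm), level and still, about 59 mm above where it sat and within about 2 mm of the bottle's axis. The heights come from the arm's own readings.
- **Tape roll:** It lies flat, let go, within about 3 mm of the coaster's centre in the wrist picture.
- **Mug, opener, teapot lid:** They sit at their starting places in the last top view.

**What disagreed or went wrong:**
- The fingertips sit about 30 mm above the reported TCP point. My first attempt on the roll, at TCP height 125 mm, closed over its top and lightly gripped the closed cap. I opened, measured the offset from the pictures, and gripped about 29 mm lower.
- The wrist camera reads about 1 to 3 mm off in y compared with the side and top cameras. I corrected for this using the fingers' midpoint and the contact force.
- I did not see the press joint or the cap's own turn directly. The spring force (about 8 to 9.5 N up) and the near-zero turning torque were as expected, and the cap lifted off with no pull.

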